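# Run-down check of a sample carousel

### The arm

A 6-joint arm with a two-finger parallel gripper is mounted at the origin on the work surface. World frame = base frame: x ahead of the robot, y to its left, z up, the work surface at z = 0. Lengths are in m, angles in degrees, forces in N, time in s.
With the tool pointing down it reaches from about 0.4 to 0.825 m from the base axis. Payload 7 kg.
Tool frame: the origin (TCP) lies between the finger pads, 19 mm behind the fingertips; this is the grasp point; x points along the fingers, y is the direction in which the jaws open and shut, and the axes are right-handed (so a half turn about x gives the same grasp; the last joint's range is limited). The gripper opens to 88 mm and grips with 3 to 60 N. Pads are 19 mm wide; open, the fingers measure 130 mm over their backs; the gripper's body (78 mm by 193 mm) begins 47 mm behind the grasp point.
Start: joints at [-53.967, 20.546, 0.682, 0, -70.136, -16.507], TCP at [0.226, -0.636, 0.245] pointing down, gripper open.
Joint ranges: [-176.03, 176.03], [-82.01, 121.73], [-58.28, 71.71], [-173.87, 95.51], [-174.79, -0.11], [-173.66, 173.66]. Speed limits (degrees/s): [136.94, 136.94, 172.46, 180, 180, 180].

### API

Orientations are given as [roll, pitch, yaw] about the fixed x, y, z axes, in that order (R = Rz(yaw) Ry(pitch) Rx(roll)).
In Python, from plant import ctrl gives the robot as it stands.
- The arm moves only by the tool drive_tool, never from a script. Its argument "plan" is a list of rows, each a list of 3 entries, a list of its own where there are three numbers: the shift along the tool's x, y, z in m, then the turn, a rotation vector about the tool's x, y, z in degrees, then the opening, from 0 (shut) to 1 (fully open). In form: [[[dx, dy, dz], [wx, wy, wz], grip], ...]. A call has 1 to 20 rows; each row is the pose to reach, as a shift and turn from the pose measured when the call began, along the tool's axes at that moment; what a row does not reach only later rows make up. A row lasts 1/12 s, in which the tool goes at most 41.7 mm and 7.16 degrees, less where a joint would pass 70% of its speed; a pose out of reach is approached as far as the arm can. A call with a gripper value outside its range is refused whole. The fingers move at their own pace and stop on an object; the grip force is fixed at half the most. Time passes only in rows, so rows that repeat a pose let the fingers close. It gives the time, the measured TCP pose, the force and the opening at its end, in the units of the state.
- ctrl.get_obs(): the state, without advancing time (a new reading comes with each control period).
- ctrl.snapshot(name): name is "side" or "top" or "wrist"; returns the picture (400x640x3 uint8, blue, green, red); there is no depth.
- ctrl.get_calibration(name): a dict with "fx", "fy", "cx", "cy" (pixels), "R" (3x3) and "t" (3): a world point X has camera coordinates R X + t. Camera axes: x right, y down, z forward; pixel columns grow to the right and rows downward; lengths in m; the calibration is good to about 2 mm. A picture is of the moment at which its call begins: read the wrist's pose just before it. get_calibration takes no time and is no camera call; for the wrist camera it gives the pose at the moment of the call.
- ctrl.close_job(): hands the job in, once; it reports no verdict.
Trained networks look in the newest picture that a camera, given by its name, has taken for a name from the list of things; names that differ only in an ending like _2 or _b are one class to them, and where a whole thing is asked for, a point or a joint stands for the part that bears it (a point fixed in the world has none). Each returns a list of dicts, best first, with "confidence" (0 to 1); they miss things now and then, are a little off and sometimes report something else, mostly with a low value. They report only what shows in the picture. A call takes as long as a camera call.
- ctrl.cut_out(camera, name): "pixels" (400x640 bool, what is visible of it) and "pixel" ([column, row] in pixels, amid what is visible of it).
- ctrl.landmark_of(camera, name): "pixel" ([column, row] in pixels: a listed point, or the origin of a listed thing).
The state is a dict: "clock": time; "joint_pos": joint angles; "qvel": joint speeds; "tau": joint torques, N m; "tool_pos": TCP position; "orientation": TCP orientation; "force": force on the tool from outside, world axes, zero at the start; "moment": the same for the moment, N m; "opening": finger opening in m.
Only numpy, scipy, OpenCV 4.12 (cv2) and the standard library are available. Lean on these libraries where they do the work, as an engineer would, in place of code of your own. Each camera call takes 0.05 s, during which the arm holds its last target. There are 200 camera calls.

### The job

Check how freely the sample carousel runs: with the closed fingers push it gently anticlockwise (seen from above) up to about one turn in six seconds and let go, so that it coasts. Straight away bring the fingertips over the red-capped vial and follow it round, pointing down at the middle of its cap from two or three centimetres above without touching the carousel, all the while it coasts and slows down. Finish when the carousel has come to rest by itself, with the fingertips still over the red cap, and leave the other things on the bench alone.

Things in the scene. Friction and masses are not known exactly. Their poses are not given: they have to be found in the camera images.
- stand: The sample carousel's grey round fixed housing, 190 mm across, 44 mm high; origin on the turning axis at table height, z up. A black control box, 36 mm high and 120 mm wide, sticks out to 145 mm from the axis in its own +x. The housing does not move.
- disc (a point): Centre of the carousel disc's top face, on the turning axis, 66 mm above the table. White disc 250 mm across, 14 mm thick; aluminium hub 44 mm across standing 22 mm above it. Six like vials stand screwed in every 60 degrees, axes 95 mm from the turning axis, 61 mm clear between neighbours: amber glass 34 mm across, 52 mm high, plus a cap 32 mm across, 18 mm high. Five caps are white, one red.
- rotor (a joint): Turning angle of disc and vials in rad, growing anticlockwise seen from above, no stop in reach. Low-friction bearing: 1.1 kg turning, inertia 0.0087 kg m2, viscous drag 0.0007 N m s/rad plus dry friction 0.00043 N m (all nominal): from 1.05 rad/s it coasts some 10 to 20 s. At rest at the start. A gentle push keeps it under 2.5 rad/s, never clockwise.
- mark (a point): Centre of the top face of the red cap, 95 mm from the turning axis and 136 mm above the table; it turns with the disc, z up. To follow it, hold the TCP (19 mm behind the fingertips) straight above it, about 45 mm up, pointing down.
- bowl: Yellow plastic bowl, 150 mm across, 65 mm high, loose bystander, leave alone; origin at the centre of its underside.
- tin: Open red tin, 70 x 90 x 40 mm high, loose bystander, leave alone; origin at the centre of its underside.
- tinlid: Red tin lid, 75 x 95 x 14 mm, loose bystander, leave alone; origin at the centre of its underside.
- reagent: Amber reagent bottle, 60 mm across, 130 mm high, loose bystander, leave alone; origin at the centre of its underside.
- flask: Conical glass flask, 90 mm across, 145 mm high, loose bystander, leave alone; origin at the centre of its underside.
- bulb: Blue pipette bulb standing upright, 56 mm across, 85 mm high, loose bystander, leave alone; origin at the centre of its underside.

How it is judged:
By the outcome, as a careful person would: the job done as asked, in the order asked, and still so for the second after the job is handed in, with the robot touching nothing.
It also fails if it takes over 72 s, if anything falls off the work surface, if the arm or the gripper's body presses on something with over 40 N, if the wrist force passes 120 N, or if a joint passes its speed limit or range.

## Working session

There is one attempt and no reset: what is moved stays moved. The work goes in short steps, Python scripts to look and compute and a tool call to move; the robot and the scene stay as the last step left them, time stands still between calls to the robot, and variables do not carry over. Pictures are saved under pics/ and viewed, about 8 in all and at most 12, crops included, and the job is handed in when it is done.

Besides the shell and the picture viewer there is one more tool, called after "Call:" by a JSON object that holds its "fn" and its "kwargs", one argument or row to a line. drive_tool: Moves the arm, as the interface text tells. Its arguments: {"type":"object","properties":{"plan":{"type":"array","items":{"type":"array"}}},"required":["plan"]}

```bash
mkdir -p pics; ls; python3 - <<'E'
from plant import ctrl
import cv2,numpy as np
o=ctrl.get_obs();print({k:np.round(v,3) for k,v in o.items()})
a=ctrl.snapshot("top");b=ctrl.snapshot("side")
cv2.imwrite("pics/a.png",np.vstack([a,b])[:, :]) 
cv2.imwrite("pics/a.png",cv2.resize(np.vstack([a,b]),(480,600)))
for c in("top","side"):
  K=ctrl.get_calibration(c);R=np.array(K["R"]);t=np.array(K["t"]);print(c,"cam at",np.round(-R.T@t,3),K["fx"],K["fy"],K["cx"],K["cy"])
  for n,h in(("disc",.066),("mark",.136),("stand",0),("bowl",0),("tin",0),("tinlid",0),("reagent",0),("flask",0),("bulb",0)):
    for r in ctrl.landmark_of(c,n)[:2]:
      u,v=r["pixel"];d=R.T@np.array([(u-K["cx"])/K["fx"],(v-K["cy"])/K["fy"],1]);C=-R.T@t
      print(n,round(r["confidence"],2),np.round([u,v]),np.round(C+d*(h-C[2])/d[2],3))
print(ctrl.get_obs()["clock"])
E
```

```text
pics
{'clock': np.float64(0.0), 'joint_pos': array([-5.3967e+01,  2.0592e+01,  6.3200e-01, -2.1000e-02, -7.0136e+01,
       -1.6505e+01]), 'qvel': array([-0.055,  0.057, -0.011,  0.063,  0.001,  0.076]), 'tau': array([-0.0000e+00, -5.8271e+01,  2.9305e+01,  6.9970e+00,  7.0000e-03,
       -0.0000e+00]), 'tool_pos': array([ 0.225, -0.636,  0.244]), 'orientation': array([ 94.965,  89.902, 114.487]), 'force': array([0.618, 0.36 , 0.322]), 'moment': array([-0.006,  0.015, -0.028]), 'opening': np.float64(0.088)}
top cam at [0.129 0.023 1.803] 471.7549116002481 471.7549116002481 314.88133791616957 208.1746579939124
disc 0.77 [339. 194.] [ 0.574 -0.054  0.066]
mark 0.87 [313. 199.] [0.538 0.042 0.136]
stand 0.65 [337. 197.] [ 0.581 -0.05   0.   ]
tin 0.78 [444. 211.] [ 0.53  -0.466 -0.   ]
tinlid 0.65 [436. 249.] [ 0.378 -0.429  0.   ]
reagent 0.86 [214. 186.] [0.619 0.439 0.   ]
reagent 0.4 [443. 212.] [ 0.527 -0.464  0.   ]
flask 0.72 [417. 174.] [ 0.676 -0.368  0.   ]
bulb 0.47 [240. 227.] [0.456 0.328 0.   ]
side cam at [-0.207  0.984  0.821] 470.3692395815331 470.3692395815331 322.04951680713464 201.1586544110147
disc 0.66 [328. 193.] [ 0.561 -0.053  0.066]
mark 0.72 [321. 187.] [0.526 0.027 0.136]
stand 0.6 [326. 209.] [ 0.571 -0.056  0.   ]
bowl 0.7 [236. 342.] [0.41  0.515 0.   ]
tinlid 0.46 [435. 182.] [ 0.361 -0.422  0.   ]
reagent 0.81 [203. 289.] [0.609 0.437 0.   ]
flask 0.88 [358. 165.] [ 0.661 -0.381  0.   ]
flask 0.62 [280. 289.] [ 0.444  0.322 -0.   ]
bulb 0.55 [284. 288.] [0.438 0.316 0.   ]
1.0
```

View pics/a.png

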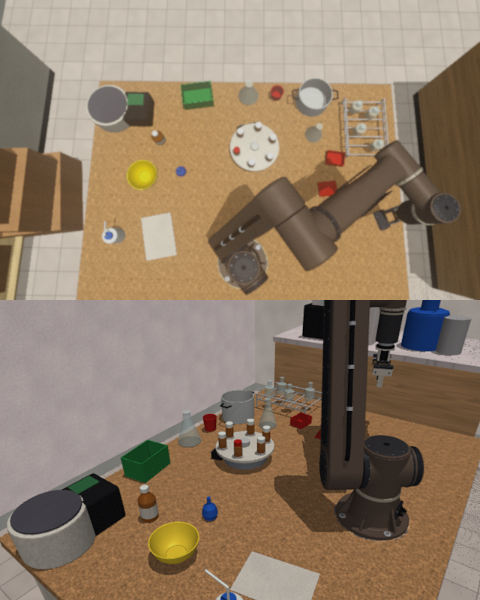

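The top view shows the carousel's white disc centred near (339,194) in the full image, with the red cap to its left near (313,199). The area around it is clear. Next I'll write a helper and plan the approach.

```bash
cat > h.py <<'E'
from plant import ctrl
import cv2,numpy as np
from scipy.spatial.transform import Rotation as Ro
def pose(o=None):
    o=o or ctrl.get_obs()
    return np.array(o["tool_pos"]),Ro.from_euler("xyz",o["orientation"],degrees=True).as_matrix(),o
def down(psi):  # tool y at psi deg in world, x down
    y=np.array([np.cos(np.radians(psi)),np.sin(np.radians(psi)),0]);x=np.array([0,0,-1.]);return np.c_[x,y,np.cross(x,y)]
def rows(W,psis,g=0):
    p,R,_=pose();out=[]
    for w,s in zip(W,psis):
        d=R.T@(np.array(w)-p);r=Ro.from_matrix(R.T@down(s)).as_rotvec(degrees=True)
        out.append([[round(float(v),3) for v in d],[round(float(v),1) for v in r],g])
    print(str(out).replace(" ",""));return out
def ray(K,u,v,h):
    R=np.array(K["R"]);C=-R.T@np.array(K["t"]);d=R.T@np.array([(u-K["cx"])/K["fx"],(v-K["cy"])/K["fy"],1]);return C+d*(h-C[2])/d[2]
E
python3 - <<'E'
from h import *
p,R,o=pose();print(np.round(R,3))
K=ctrl.get_calibration("wrist");Rc=np.array(K["R"]);C=-Rc.T@np.array(K["t"])
print("cam in tool",R.T@(C-p),"axes in tool (cols x,y,z cam)",np.round(R.T@Rc.T,2),K["fx"])
s0=np.degrees(np.arctan2(R[1,1],R[0,1]));print(s0)
for s in(-90,90):rows([[.57,-.03,.38]],[s])
E
```

```text
[[ 0.    -0.334  0.942]
 [-0.     0.942  0.334]
 [-1.    -0.     0.   ]]
cam in tool [-0.1383897   0.00075212 -0.06738279] axes in tool (cols x,y,z cam) [[-0.   -0.25  0.97]
 [ 1.   -0.    0.  ]
 [ 0.    0.97  0.25]] 319.94579455055907
109.52743905610997
[[[-0.135,0.456,0.527],[-160.5,-0.0,0.0],0]]
[[[-0.135,0.456,0.527],[19.5,0.0,0.0],0]]
```

```bash
python3 - <<'E'
from h import *
p,R,o=pose()
W=[p+(np.array([.55,-.04,.29])-p)*min(1,k/18) for k in (6,12,18)]
rows(W,[103,96.5,90])
E
```

```text
[[[-0.015,0.151,0.168],[6.5,0.0,0.0],0],[[-0.03,0.302,0.337],[13.0,0.0,0.0],0],[[-0.045,0.453,0.505],[19.5,0.0,0.0],0]]
```

Call:
{"fn": "drive_tool", "kwargs": {
  "plan": [
    [[-0.045,0.453,0.505],[19.5,0,0],0],
    [[-0.045,0.453,0.505],[19.5,0,0],0],
    [[-0.045,0.453,0.505],[19.5,0,0],0],
    [[-0.045,0.453,0.505],[19.5,0,0],0],
    [[-0.045,0.453,0.505],[19.5,0,0],0],
    [[-0.045,0.453,0.505],[19.5,0,0],0],
    [[-0.045,0.453,0.505],[19.5,0,0],0],
    [[-0.045,0.453,0.505],[19.5,0,0],0],
    [[-0.045,0.453,0.505],[19.5,0,0],0],
    [[-0.045,0.453,0.505],[19.5,0,0],0],
    [[-0.045,0.453,0.505],[19.5,0,0],0],
    [[-0.045,0.453,0.505],[19.5,0,0],0],
    [[-0.045,0.453,0.505],[19.5,0,0],0],
    [[-0.045,0.453,0.505],[19.5,0,0],0],
    [[-0.045,0.453,0.505],[19.5,0,0],0],
    [[-0.045,0.453,0.505],[19.5,0,0],0],
    [[-0.045,0.453,0.505],[19.5,0,0],0],
    [[-0.045,0.453,0.505],[19.5,0,0],0],
    [[-0.045,0.453,0.505],[19.5,0,0],0]
  ]
}}

```text
clock: 2.58
tool_pos: [0.5503, -0.0395, 0.2901]
orientation: [-167.3, 90.0, -167.1]
force: [-0.1, 0.1, -0.4]
opening: 0.0002
```

```bash
python3 - <<'E'
from h import *
K=ctrl.get_calibration("wrist");im=ctrl.snapshot("wrist");cv2.imwrite("pics/b.png",im)
p,R,o=pose();print(o["clock"],p,o["orientation"],o["joint_pos"],o["opening"])
for n,h in(("disc",.066),("mark",.136),("stand",0)):
    for r in ctrl.landmark_of("wrist",n)[:2]:print(n,r["confidence"],r["pixel"],ray(K,*r["pixel"],h))
hsv=cv2.cvtColor(im,cv2.COLOR_BGR2HSV)
m=((hsv[...,0]<8)|(hsv[...,0]>172))&(hsv[...,1]>150)&(hsv[...,2]>60)
n,l,s,c=cv2.connectedComponentsWithStats(m.astype(np.uint8))
for i in range(1,n):
    if s[i,4]>100:print("red",s[i],c[i],ray(K,*c[i],.136))
E
```

```text
2.6333 [ 0.54994086 -0.04030807  0.29016766] [-163.48664187   89.96762807 -163.41344202] [ 1.61629018e+01  7.37112640e+00 -1.09879351e+01  2.52151524e-04
 -7.16733096e+01 -1.06089781e+02] 0.0004899093238222422
disc 0.77 [307.0, 188.3] [ 0.56668569 -0.05486484  0.066     ]
mark 0.56 [406.0, 176.7] [0.53920594 0.04034677 0.136     ]
mark 0.26 [97.2, 236.6] [ 0.59932928 -0.25697597  0.136     ]
stand 0.84 [312.8, 181.0] [ 0.57171625 -0.04978687  0.        ]
red [   0    0   46   49 1803] [18.82307266 23.92567942] [ 0.41154869 -0.28885479  0.136     ]
red [  0 120  32  62 906] [  8.93487859 156.80022075] [ 0.5215627  -0.32399549  0.136     ]
red [384 156  36  35 939] [402.00745474 173.18423855] [0.53590369 0.03641567 0.136     ]
```

View pics/b.png

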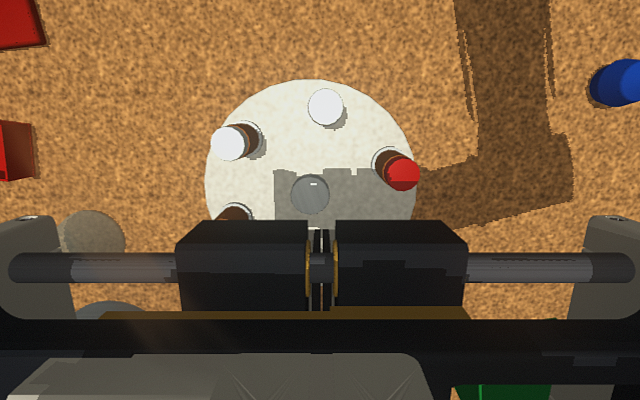

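The wrist view shows the disc centred near (311,191), the red cap at (402,173), and white caps at (325,107) and (229,143). The fingers are at (320,240). I'll fit the carousel's centre from these.

```bash
python3 - <<'E'
from h import *
from scipy.optimize import least_squares
K=ctrl.get_calibration("wrist");im=cv2.imread("pics/b.png")
P=[]
for u,v in((402,173),(325,107),(229,143)):P.append(ray(K,u,v,.136)[:2])
P=np.array(P);print(P)
f=lambda q:np.r_[[P[i]-(q[:2]+.095*np.array([np.cos(q[2]+i*np.pi/3),np.sin(q[2]+i*np.pi/3)])) for i in range(3)]].ravel()
s=least_squares(f,[.568,-.053,2]);print(s.x,np.degrees(s.x[2]),np.round(s.fun,4))
# disc circle
g=cv2.cvtColor(im,cv2.COLOR_BGR2HSV);m=((g[...,1]<60)&(g[...,2]>130)).astype(np.uint8);m[225:]=0
n,l,st,c=cv2.connectedComponentsWithStats(m);i=1+np.argmax(st[1:,4])
h=cv2.convexHull(max(cv2.findContours((l==i).astype(np.uint8),0,1)[0],key=cv2.contourArea))[:,0]
h=h[h[:,1]<205];Q=np.array([ray(K,*q,.066)[:2] for q in h])
s2=least_squares(lambda q:np.hypot(*(Q-q[:2]).T)-q[2],[.57,-.05,.125],loss="soft_l1",f_scale=.002);print(st[i],s2.x)
E
```

```text
[[ 0.53545907  0.03469813]
 [ 0.47648291 -0.03688332]
 [ 0.50779647 -0.12375498]]
[ 0.56897466 -0.05284068  1.92205976] 110.1259124486043 [-0.0008 -0.0017  0.0011 -0.0003 -0.0003  0.002 ]
[  204    79   212   146 20415] [ 0.56852594 -0.05342724  0.12295983]
```

```bash
cat >> h.py <<'E'
C0=np.array([.569,-.053]);
def at(th,z,r=.095):
    a=np.radians(th);return [C0[0]+r*np.cos(a),C0[1]+r*np.sin(a),z]
E
python3 - <<'E'
from h import *
rows([at(81,.19),at(81,.115)],[82,82])
E
```

```text
[[[0.1,0.082,0.034],[8.0,0.0,-0.0],0],[[0.175,0.082,0.034],[8.0,0.0,-0.0],0]]
```

Call:
{"fn": "drive_tool", "kwargs": {
  "plan": [
    [[0.05,0.04,0.017],[4,0,0],0],
    [[0.08,0.07,0.03],[7,0,0],0],
    [[0.1,0.082,0.034],[8,0,0],0],
    [[0.1,0.082,0.034],[8,0,0],0],
    [[0.12,0.082,0.034],[8,0,0],0],
    [[0.14,0.082,0.034],[8,0,0],0],
    [[0.16,0.082,0.034],[8,0,0],0],
    [[0.175,0.082,0.034],[8,0,0],0],
    [[0.175,0.082,0.034],[8,0,0],0],
    [[0.175,0.082,0.034],[8,0,0],0]
  ]
}}

```text
clock: 3.62
tool_pos: [0.5835, 0.0396, 0.1155]
orientation: [-133.8, 89.9, -141.9]
force: [0.2, 0.3, 0.8]
opening: 0.0005
```

```bash
python3 - <<'E'
from h import *
K=ctrl.get_calibration("wrist");im=ctrl.snapshot("wrist");cv2.imwrite("pics/c.png",im)
p,R,o=pose();print(o["clock"],p,o["force"],np.round(R,3).tolist())
t=0;W=[];S=[]
th0=92.;a=.85*57.3;w=0;th=88.;v=0;z=.115
print(np.degrees(np.arctan2(p[1]-C0[1],p[0]-C0[0])))
# profile: start at 82, creep to 92 within 5 rows is separate; here from current
dt=1/12
for k in range(1,16):
    th=90+.5*a*(k*dt)**2;W.append(at(th,z));S.append(th)
print(th-90,"final w",a*15*dt/57.3)
rows(W,S)
rows([at(90,z)],[90])
E
```

```text
3.6667 [0.58417363 0.03994149 0.11645508] [ 0.17685198 -0.17003718  0.34181745] [[0.001, 0.14, 0.99], [-0.0, 0.99, -0.14], [-1.0, -0.0, 0.001]]
80.72769360620109
38.05078125 final w 1.0625
[[[0.001,-0.0,-0.016],[-8.2,0.0,0.0],0],[[0.001,-0.0,-0.016],[-8.7,0.0,0.0],0],[[0.001,-0.0,-0.018],[-9.6,0.0,0.0],0],[[0.001,-0.001,-0.02],[-10.8,0.0,0.0],0],[[0.001,-0.001,-0.022],[-12.3,0.0,0.0],0],[[0.001,-0.002,-0.025],[-14.2,0.0,0.0],0],[[0.001,-0.003,-0.029],[-16.4,0.0,0.0],0],[[0.001,-0.004,-0.033],[-18.9,0.0,0.0],0],[[0.001,-0.006,-0.037],[-21.8,0.0,0.0],0],[[0.001,-0.008,-0.042],[-25.0,0.0,0.0],0],[[0.001,-0.011,-0.047],[-28.5,0.0,0.0],0],[[0.001,-0.014,-0.053],[-32.4,0.0,0.0],0],[[0.001,-0.018,-0.059],[-36.6,0.0,0.0],0],[[0.001,-0.023,-0.065],[-41.2,0.0,0.0],0],[[0.001,-0.028,-0.07],[-46.1,0.0,0.0],0]]
[[[0.001,-0.0,-0.015],[-8.1,0.0,0.0],0]]
```

View pics/c.png

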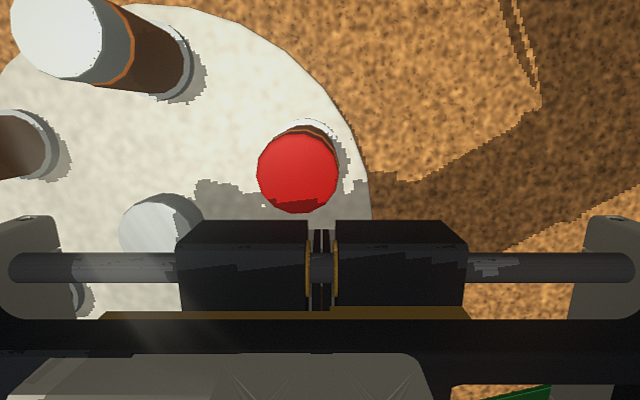

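Call:
{"fn": "drive_tool", "kwargs": {
  "plan": [
    [[0.001,0,-0.006],[-3,0,0],0],
    [[0.001,0,-0.012],[-6,0,0],0],
    [[0.001,0,-0.015],[-8,0,0],0],
    [[0.001,0,-0.015],[-8,0,0],0]
  ]
}}

```text
clock: 4.0
tool_pos: [0.5697, 0.042, 0.1173]
orientation: [12.6, 89.8, 12.6]
force: [0.4, -0.0, -0.5]
opening: 0.0005
```

```bash
python3 - <<'E'
from h import *
K=ctrl.get_calibration("wrist");im=ctrl.snapshot("wrist")
p,R,o=pose();print(o["clock"],p,o["force"],np.degrees(np.arctan2(p[1]-C0[1],p[0]-C0[0])),np.degrees(np.arctan2(R[1,1],R[0,1])))
hsv=cv2.cvtColor(im,cv2.COLOR_BGR2HSV)
m=((hsv[...,0]<8)|(hsv[...,0]>172))&(hsv[...,1]>150)&(hsv[...,2]>60)
n,l,s,c=cv2.connectedComponentsWithStats(m.astype(np.uint8));i=1+np.argmax(s[1:,4]);q=ray(K,*c[i],.136);print(s[i],q,np.degrees(np.arctan2(q[1]-C0[1],q[0]-C0[0])),np.hypot(*(q[:2]-C0)))
W=[];S=[];a=.85*57.3;dt=1/12;th0=90
for k in range(1,16):
    th=th0+.5*a*(k*dt)**2;W.append(at(th,.115));S.append(th)
# release: tool slows and lifts, then goes over red
thr=th+16
w=61
for j,(z,dth) in enumerate([(.135,3.5),(.168,3.5),(.183,9),(.183,12),(.183,12)]):
    th+=dth;thr+=w*dt-.05;W.append(at(th,z));S.append(128);print(round(th,1),round(thr,1))
rows(W,S)
E
```

```text
4.05 [0.57000813 0.04207258 0.11719965] [ 0.73515834 -0.40858375 -0.02533118] 89.39247166912116 89.89986127536744
[ 269  162   79   81 4228] [0.53395617 0.03870443 0.136     ] 110.9138006622293 0.09817215231873697
131.6 149.1
135.1 154.1
144.1 159.2
156.1 164.2
168.1 169.2
[[[0.002,-0.0,-0.001],[-0.3,0.2,-0.0],0],[[0.002,-0.0,-0.002],[-0.8,0.2,-0.0],0],[[0.002,-0.0,-0.004],[-1.6,0.2,-0.0],0],[[0.002,-0.0,-0.006],[-2.8,0.2,-0.0],0],[[0.002,-0.0,-0.008],[-4.3,0.2,-0.0],0],[[0.002,-0.001,-0.011],[-6.2,0.2,-0.0],0],[[0.002,-0.001,-0.015],[-8.4,0.2,-0.0],0],[[0.002,-0.002,-0.019],[-10.9,0.2,-0.0],0],[[0.002,-0.003,-0.024],[-13.8,0.2,-0.0],0],[[0.002,-0.004,-0.029],[-17.0,0.2,-0.0],0],[[0.002,-0.006,-0.034],[-20.6,0.2,-0.0],0],[[0.002,-0.009,-0.04],[-24.5,0.2,0.0],0],[[0.002,-0.012,-0.046],[-28.7,0.2,0.0],0],[[0.002,-0.016,-0.053],[-33.2,0.2,0.0],0],[[0.002,-0.02,-0.06],[-38.2,0.2,0.0],0],[[-0.018,-0.024,-0.064],[-38.1,0.2,0.0],0],[[-0.051,-0.028,-0.068],[-38.1,0.2,0.0],0],[[-0.066,-0.039,-0.078],[-38.1,0.2,0.0],0],[[-0.066,-0.057,-0.088],[-38.1,0.2,0.0],0],[[-0.066,-0.076,-0.094],[-38.1,0.2,0.0],0]]
```

Call:
{"fn": "drive_tool", "kwargs": {
  "plan": [
    [[0.002,0,-0.001],[-0.3,0,0],0],
    [[0.002,0,-0.002],[-0.8,0,0],0],
    [[0.002,0,-0.004],[-1.6,0,0],0],
    [[0.002,0,-0.006],[-2.8,0,0],0],
    [[0.002,0,-0.008],[-4.3,0,0],0],
    [[0.002,-0.001,-0.011],[-6.2,0,0],0],
    [[0.002,-0.001,-0.015],[-8.4,0,0],0],
    [[0.002,-0.002,-0.019],[-10.9,0,0],0],
    [[0.002,-0.003,-0.024],[-13.8,0,0],0],
    [[0.002,-0.004,-0.029],[-17,0,0],0],
    [[0.002,-0.006,-0.034],[-20.6,0,0],0],
    [[0.002,-0.009,-0.04],[-24.5,0,0],0],
    [[0.002,-0.012,-0.046],[-28.7,0,0],0],
    [[0.002,-0.016,-0.053],[-33.2,0,0],0],
    [[0.002,-0.02,-0.06],[-38.2,0,0],0],
    [[-0.018,-0.024,-0.064],[-38.1,0,0],0],
    [[-0.051,-0.028,-0.068],[-38.1,0,0],0],
    [[-0.066,-0.039,-0.078],[-38.1,0,0],0],
    [[-0.066,-0.057,-0.088],[-38.1,0,0],0],
    [[-0.066,-0.076,-0.094],[-38.1,0,0],0]
  ]
}}

```text
clock: 5.72
tool_pos: [0.4753, -0.0338, 0.1841]
orientation: [-21.7, 89.7, 16.5]
force: [-0.3, -0.9, -0.9]
opening: 0.0005
```

```bash
cat >> h.py <<'E'
def look(name):
    c0=ctrl.get_obs()["clock"];K=ctrl.get_calibration("wrist");im=ctrl.snapshot("wrist");cv2.imwrite(f"pics/{name}.png",im)
    hsv=cv2.cvtColor(im,cv2.COLOR_BGR2HSV)
    m=((hsv[...,0]<8)|(hsv[...,0]>172))&(hsv[...,1]>150)&(hsv[...,2]>60)
    n,l,s,c=cv2.connectedComponentsWithStats(m.astype(np.uint8))
    for i in range(1,n):
        q=ray(K,*c[i],.136)
        if s[i,4]>60 and np.hypot(*(q[:2]-C0))<.13:print("red",c0,s[i],np.round(c[i]),np.round(q,3),"ang",np.degrees(np.arctan2(q[1]-C0[1],q[0]-C0[0])),"r",np.hypot(*(q[:2]-C0)))
    p,R,o=pose();print(o["clock"],p,np.degrees(np.arctan2(p[1]-C0[1],p[0]-C0[0])),o["force"],"psi",np.degrees(np.arctan2(R[1,1],R[0,1])))
E
python3 - <<'E'
from h import *
look("d")
E
```

```text
red 5.7167 [ 270  176   51   50 1886] [296. 200.] [ 0.472 -0.056  0.136] ang -178.30065536579409 r 0.09737707362581761
5.7667 [ 0.47363648 -0.03618369  0.18336875] 169.99933361285136 [-2.02950532 -3.17966498 -0.4733806 ] psi 128.09394970413098
```

View pics/d.png

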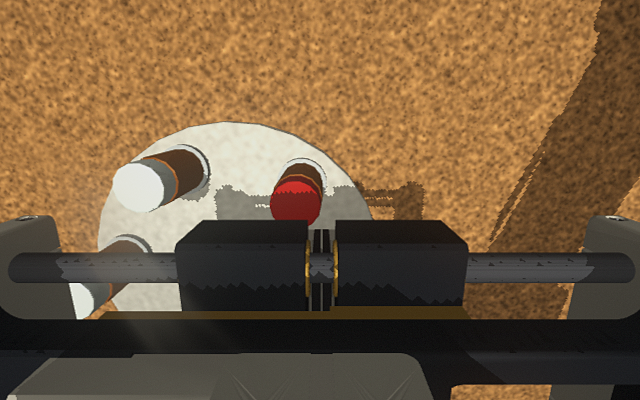

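The tool is trailing: the red cap at (296,200) is about 11° ahead of it. I'll catch up with a short call, then measure the speed.

```bash
cat >> h.py <<'E'
def track(th,t0,w,n,tn=None,a=None,z=.182,psi=128,lead=0):
    # model: dw=-(b w+c)/J ; th(deg) at time t0, w rad/s ; rows for times now+k/12
    J,b,c=.0087,.0007,.00043
    if a: b,c=b*a,c*a
    t=ctrl.get_obs()["clock"];W=[];T=[]
    f=lambda s:(lambda s:np.degrees((-c/b)*s+(w+c/b)*(J/b)*(1-np.exp(-b*s/J))))(min(s,J/b*np.log(1+b*w/c)))
    for k in range(1,n+1):
        x=th+f(t+k/12+lead-t0);T.append(round(x,1));W.append(at(x,z))
    print(T);rows(W,[psi]*n)
E
python3 - <<'E'
from h import *
K=ctrl.get_calibration("wrist")
track(181,5.717,1.15,7)
E
```

```text
[np.float64(189.7), np.float64(195.1), np.float64(200.4), np.float64(205.6), np.float64(210.9), np.float64(216.0), np.float64(221.1)]
[[[0.001,-0.027,-0.019],[0.1,0.2,0.1],0],[[0.001,-0.035,-0.023],[0.1,0.2,0.1],0],[[0.001,-0.043,-0.026],[0.1,0.2,0.1],0],[[0.001,-0.052,-0.028],[0.1,0.2,0.1],0],[[0.001,-0.06,-0.03],[0.1,0.2,0.1],0],[[0.001,-0.069,-0.03],[0.1,0.2,0.1],0],[[0.001,-0.077,-0.03],[0.1,0.2,0.1],0]]
```

Call:
{"fn": "drive_tool", "kwargs": {
  "plan": [
    [[0.001,-0.021,-0.015],[0,0,0],0],
    [[0.001,-0.035,-0.023],[0,0,0],0],
    [[0.001,-0.043,-0.026],[0,0,0],0],
    [[0.001,-0.052,-0.028],[0,0,0],0],
    [[0.001,-0.06,-0.03],[0,0,0],0],
    [[0.001,-0.069,-0.03],[0,0,0],0],
    [[0.001,-0.077,-0.03],[0,0,0],0]
  ]
}}

```text
clock: 6.35
tool_pos: [0.4982, -0.1156, 0.1823]
orientation: [-23.0, 89.8, 15.1]
force: [0.4, 0.4, -0.2]
opening: 0.0005
```

```bash
python3 - <<'E'
from h import *
look("e")
E
```

```text
red 6.35 [271 202  47  28 705] [296. 214.] [ 0.501 -0.132  0.136] ang -130.65722110562547 r 0.10472965442560389
6.4 [ 0.49906561 -0.11624086  0.18221594] -137.87732530273166 [ 1.53380517 -1.06128076  0.77112583] psi 128.12498594920555
```

View pics/e.png

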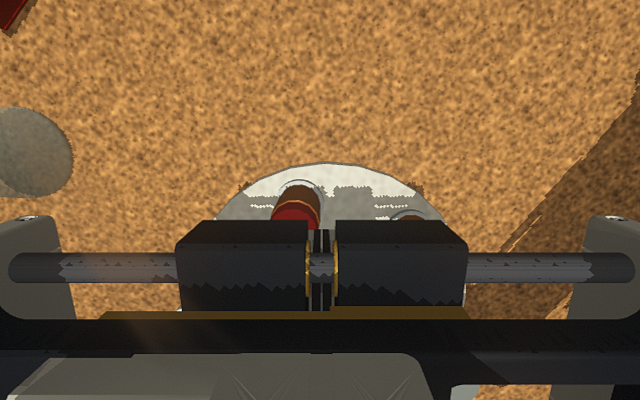

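The red cap is at about (295,227), half hidden by the gripper from row 220 down. I'll measure its angle by fitting the projected cap silhouette to the visible red.

```bash
cat >> h.py <<'E'
G=np.radians(np.arange(0,360,5));ring=np.c_[np.cos(G),np.sin(G)]*.016
def fit(im,K,guess,ymax=217):
    hsv=cv2.cvtColor(im,cv2.COLOR_BGR2HSV)
    m=((hsv[...,0]<8)|(hsv[...,0]>172))&(hsv[...,1]>130)&(hsv[...,2]>50)
    R=np.array(K["R"]);t=np.array(K["t"]);best=(-1,0,0)
    for th in np.arange(guess-40,guess+40,.5):
        c=np.array(at(th,0))[:2];P=np.vstack([np.c_[ring+c,np.full(len(G),z)] for z in(.118,.136)])@R.T+t
        uv=np.c_[P[:,0]/P[:,2]*K["fx"]+K["cx"],P[:,1]/P[:,2]*K["fy"]+K["cy"]]
        q=np.zeros(m.shape,np.uint8);cv2.fillConvexPoly(q,cv2.convexHull(uv.round().astype(np.int32)),1);q=q>0
        q[ymax:]=0;x0,x1=max(0,int(uv[:,0].min())-40),int(uv[:,0].max())+40
        mm=m.copy();mm[ymax:]=0;mm[:,:x0]=0;mm[:,x1:]=0
        s=(q&mm).sum()/max(1,(q|mm).sum())
        if s>best[0]:best=(round(s,3),round(float(th),1),int((q&mm).sum()))
    return best
def meas(name,guess):
    t=ctrl.get_obs()["clock"];K=ctrl.get_calibration("wrist");im=ctrl.snapshot("wrist");cv2.imwrite(f"pics/{name}.png",im)
    p,R,o=pose();b=fit(im,K,guess);print("t",round(t,3),"IoU,ang,px",b,"tool ang now",round(np.degrees(np.arctan2(p[1]-C0[1],p[0]-C0[0]))%360,1),"z",p[2].round(4),"f",np.round(o["force"],1));return t,b[1]
E
python3 - <<'E'
from h import *
K=ctrl.get_calibration("wrist");R0=np.array(K["R"])
for n,dp,g in(("e",np.array([-.0009,.0006,0]),225),("d",np.array([.4753,-.0338,.1841])-pose()[0],180)):
    k=dict(K);k["t"]=np.array(K["t"])-R0@dp
    print(n,fit(cv2.imread(f"pics/{n}.png"),k,g))
E
```

```text
e (np.float64(0.702), 233.5, 474)
d (np.float64(0.885), 180.0, 1739)
```

```bash
python3 - <<'E'
from h import *
K=ctrl.get_calibration("wrist");R0=np.array(K["R"])
k=dict(K);k["t"]=np.array(K["t"])-R0@np.array([-.0009,.0006,0]);R=R0;t=k["t"]
im=cv2.imread("pics/e.png");T=[]
for th in(226,230,234):
    j=cv2.resize(im[150:250,200:440],None,fx=3,fy=3,interpolation=0)[:200*1+100]
    c=np.array(at(th,0))[:2]
    for z,r,col in((.118,.016,(0,255,0)),(.136,.016,(255,255,0)),(.066,.017,(255,0,255))):
        P=np.c_[ring*r/.016+c,np.full(len(G),z)]@R.T+t
        uv=np.c_[P[:,0]/P[:,2]*K["fx"]+K["cx"]-200,P[:,1]/P[:,2]*K["fy"]+K["cy"]-150]*3
        cv2.polylines(j,[uv.round().astype(np.int32)],True,col,1)
    P=np.c_[ring*125/16+C0,np.full(len(G),.066)]@R.T+t
    uv=np.c_[P[:,0]/P[:,2]*K["fx"]+K["cx"]-200,P[:,1]/P[:,2]*K["fy"]+K["cy"]-150]*3
    cv2.polylines(j,[uv.round().astype(np.int32)],True,(255,0,0),1)
    T.append(j[60:260])
cv2.imwrite("pics/e2.png",np.vstack(T))
E
```

```text
(no output)
```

View pics/e2.png

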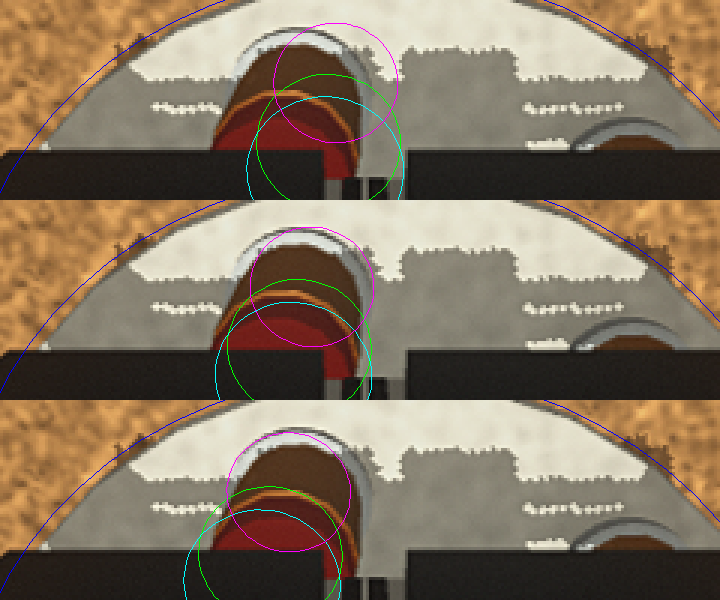

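The overlays match best at about 231°, which puts the speed near 1.4 rad/s. I'll catch up with that model and use the side camera as well for the next measurement.

```bash
python3 - <<'E'
from h import *
track(231,6.35,1.36,10)
E
```

```text
[np.float64(241.3), np.float64(247.7), np.float64(254.0), np.float64(260.2), np.float64(266.4), np.float64(272.5), np.float64(278.6), np.float64(284.6), np.float64(290.5), np.float64(296.4)]
[[[0.0,-0.031,0.007],[0.1,0.2,0.1],0],[[0.0,-0.04,0.011],[0.1,0.2,0.1],0],[[0.0,-0.049,0.017],[0.1,0.2,0.1],0],[[0.0,-0.057,0.024],[0.1,0.2,0.1],0],[[0.0,-0.064,0.031],[0.1,0.2,0.1],0],[[0.0,-0.071,0.039],[0.1,0.2,0.1],0],[[0.001,-0.076,0.047],[0.1,0.2,0.1],0],[[0.001,-0.08,0.056],[0.1,0.2,0.1],0],[[0.001,-0.084,0.065],[0.1,0.2,0.1],0],[[0.001,-0.086,0.075],[0.1,0.2,0.1],0]]
```

Call:
{"fn": "drive_tool", "kwargs": {
  "plan": [
    [[0,-0.027,0.006],[0,0,0],0],
    [[0,-0.04,0.011],[0,0,0],0],
    [[0,-0.049,0.017],[0,0,0],0],
    [[0,-0.057,0.024],[0,0,0],0],
    [[0,-0.064,0.031],[0,0,0],0],
    [[0,-0.071,0.039],[0,0,0],0],
    [[0.001,-0.076,0.047],[0,0,0],0],
    [[0.001,-0.08,0.056],[0,0,0],0],
    [[0.001,-0.084,0.065],[0,0,0],0],
    [[0.001,-0.086,0.075],[0,0,0],0]
  ]
}}

```text
clock: 7.23
tool_pos: [0.6121, -0.1372, 0.1816]
orientation: [-30.6, 89.8, 7.5]
force: [-0.4, -0.1, 0.2]
opening: 0.0006
```

```bash
python3 - <<'E'
from h import *
t=ctrl.get_obs()["clock"];K=ctrl.get_calibration("side");s=ctrl.snapshot("side")
meas("f",296)
k=fit(s,K,296,400);print("side",t,k)
cv2.imwrite("pics/f0.png",s)
w=cv2.imread("pics/f.png")[140:260,160:480]
j=cv2.resize(s[120:240,240:400],(640,480),interpolation=0)
cv2.imwrite("pics/f2.png",np.vstack([j,cv2.resize(w,(640,240))])[:600])
E
```

```text
t 7.283 IoU,ang,px (np.float64(0.89), 303.5, 250) tool ang now 297.5 z 0.1814 f [ 0.2 -0.  -0.4]
side 7.2333 (np.float64(0.437), 295.5, 66)
```

View pics/f2.png

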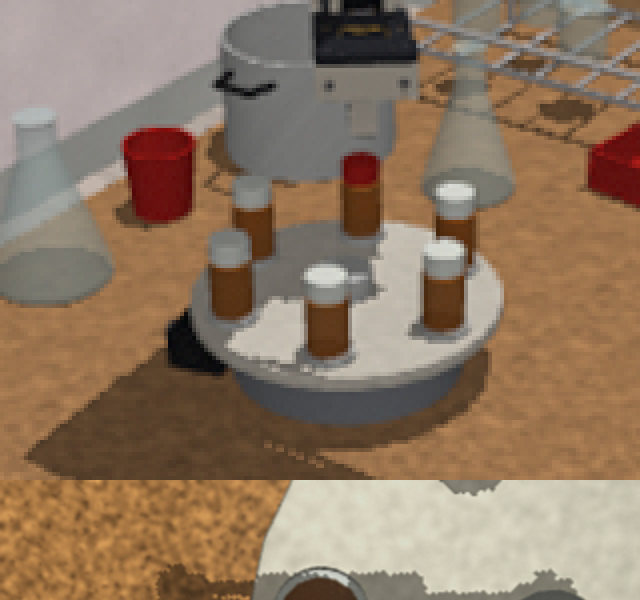

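The side view shows the fingertips directly above the red cap, at about (361,168) in the enlarged crop. That agrees with the model, so I'll use the side camera from here on.

```bash
sed -i 's/def fit(im,K,guess,ymax=217)/def fit(im,K,guess,ymax=217,mg=40)/; s/x0,x1=max(0,int(uv\[:,0\].min())-40),int(uv\[:,0\].max())+40/x0,x1=max(0,int(uv[:,0].min())-mg),int(uv[:,0].max())+mg;y0,y1=max(0,int(uv[:,1].min())-mg),int(uv[:,1].max())+mg/; s/mm\[:,x1:\]=0/mm[:,x1:]=0;mm[:y0]=0;mm[y1:]=0/' h.py
cat >> h.py <<'E'
def side(name,guess):
    t=ctrl.get_obs()["clock"];K=ctrl.get_calibration("side");s=ctrl.snapshot("side");cv2.imwrite(f"pics/{name}.png",s)
    p,R,o=pose();b=fit(s,K,guess,400,10);print("side t",round(t,3),b,"tool now",round(np.degrees(np.arctan2(p[1]-C0[1],p[0]-C0[0]))%360,1),"r",np.hypot(*(p[:2]-C0)).round(4),"z",p[2].round(4),"f",np.round(o["force"],1))
E
python3 - <<'E'
from h import *
K=ctrl.get_calibration("side");print(fit(cv2.imread("pics/f0.png"),K,296,400,10))
track(297.3,7.233,1.23,12)
E
```

```text
(np.float64(0.653), 298.5, 66)
[np.float64(310.1), np.float64(315.8), np.float64(321.5), np.float64(327.1), np.float64(332.6), np.float64(338.1), np.float64(343.5), np.float64(348.9), np.float64(354.2), np.float64(359.5), np.float64(364.7), np.float64(369.8)]
[[[-0.001,-0.002,0.021],[0.2,0.2,0.1],0],[[-0.001,-0.001,0.03],[0.2,0.2,0.1],0],[[-0.0,0.0,0.039],[0.2,0.2,0.1],0],[[-0.0,0.003,0.048],[0.2,0.2,0.1],0],[[-0.0,0.006,0.057],[0.2,0.2,0.1],0],[[-0.0,0.01,0.065],[0.2,0.2,0.1],0],[[-0.0,0.015,0.072],[0.2,0.2,0.1],0],[[-0.0,0.021,0.079],[0.2,0.2,0.1],0],[[-0.0,0.027,0.086],[0.2,0.2,0.1],0],[[-0.0,0.033,0.092],[0.2,0.2,0.1],0],[[-0.0,0.04,0.097],[0.2,0.2,0.1],0],[[-0.0,0.048,0.101],[0.2,0.2,0.1],0]]
```

Call:
{"fn": "drive_tool", "kwargs": {
  "plan": [
    [[0,-0.002,0.022],[0,0,0],0],
    [[0,-0.001,0.031],[0,0,0],0],
    [[0,0.001,0.04],[0,0,0],0],
    [[0,0.003,0.049],[0,0,0],0],
    [[0,0.006,0.058],[0,0,0],0],
    [[0,0.011,0.066],[0,0,0],0],
    [[0,0.016,0.073],[0,0,0],0],
    [[0,0.021,0.08],[0,0,0],0],
    [[0,0.027,0.087],[0,0,0],0],
    [[0,0.034,0.093],[0,0,0],0],
    [[0,0.041,0.097],[0,0,0],0],
    [[0,0.049,0.101],[0,0,0],0]
  ]
}}

```text
clock: 8.33
tool_pos: [0.6615, -0.0349, 0.1816]
orientation: [-32.1, 89.8, 6.1]
force: [-0.1, 0.5, -0.5]
opening: 0.0003
```

```bash
python3 - <<'E'
from h import *
side("g",370)
w=cv2.imread("pics/g.png");cv2.imwrite("pics/g2.png",cv2.resize(w[120:240,240:400],(640,480),interpolation=0))
track(371,8.333,1.08,2)
E
```

```text
side t 8.333 (np.float64(0.4), 365.5, 70) tool now 11.9 r 0.0943 z 0.1817 f [-0.9  1.2 -0.2]
[np.float64(379.2), np.float64(384.2)]
[[[-0.0,0.011,0.005],[0.2,0.2,0.1],0],[[-0.0,0.019,0.008],[0.2,0.2,0.1],0]]
```

View pics/g2.png

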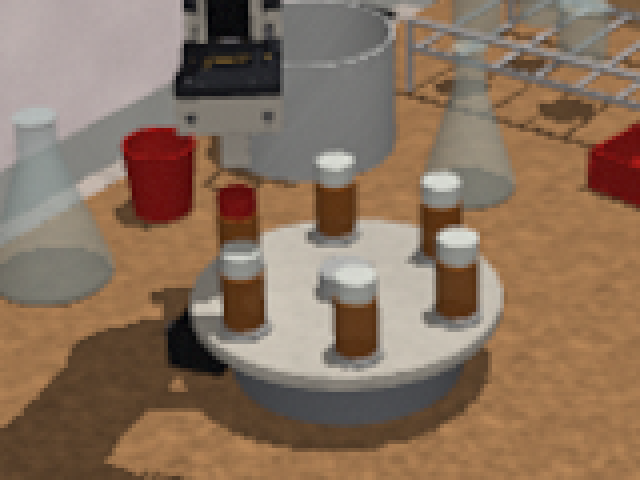

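In the side view the tips at (234,165) sit above the red cap at (237,190), as intended. The background red beaker is biasing the fit, so I'll mask out static red.

```bash
cat >> h.py <<'E'
def redm(im):
    h=cv2.cvtColor(im,cv2.COLOR_BGR2HSV);return ((h[...,0]<8)|(h[...,0]>172))&(h[...,1]>130)&(h[...,2]>50)
def sfit(name,guess):
    im=cv2.imread(f"pics/{name}.png");st=redm(cv2.imread("pics/f0.png"))&redm(cv2.imread("pics/g.png"))
    im[cv2.dilate(st.astype(np.uint8),np.ones((3,3)))>0]=0
    b=fit(im,ctrl.get_calibration("side"),guess,400,10);print("sfit",name,b);return b[1]
E
python3 - <<'E'
from h import *
sfit("f0",297);th=sfit("g",370)
track(371,8.333,1.09,16)
E
```

```text
sfit f0 (np.float64(0.653), 298.5, 66)
sfit g (np.float64(0.712), 368.5, 74)
[np.float64(379.3), np.float64(384.4), np.float64(389.4), np.float64(394.4), np.float64(399.3), np.float64(404.2), np.float64(409.0), np.float64(413.8), np.float64(418.5), np.float64(423.2), np.float64(427.8), np.float64(432.4), np.float64(436.9), np.float64(441.4), np.float64(445.8), np.float64(450.2)]
[[[-0.0,0.011,0.005],[0.2,0.2,0.1],0],[[-0.0,0.019,0.008],[0.2,0.2,0.1],0],[[-0.0,0.027,0.009],[0.2,0.2,0.1],0],[[-0.0,0.036,0.01],[0.2,0.2,0.1],0],[[-0.0,0.044,0.01],[0.2,0.2,0.1],0],[[-0.0,0.052,0.01],[0.2,0.2,0.1],0],[[-0.0,0.06,0.009],[0.2,0.2,0.1],0],[[-0.0,0.067,0.007],[0.2,0.2,0.1],0],[[-0.0,0.075,0.005],[0.2,0.2,0.1],0],[[-0.0,0.082,0.002],[0.2,0.2,0.1],0],[[-0.001,0.089,-0.002],[0.2,0.2,0.1],0],[[-0.001,0.095,-0.006],[0.2,0.2,0.1],0],[[-0.001,0.101,-0.01],[0.2,0.2,0.1],0],[[-0.001,0.107,-0.015],[0.2,0.2,0.1],0],[[-0.001,0.112,-0.02],[0.2,0.2,0.1],0],[[-0.001,0.117,-0.026],[0.2,0.2,0.1],0]]
```

```bash
python3 - <<'E'
from h import *
track(370,8.333,1.05,11)
E
```

```text
[np.float64(378.0), np.float64(382.9), np.float64(387.7), np.float64(392.5), np.float64(397.3), np.float64(402.0), np.float64(406.6), np.float64(411.2), np.float64(415.7), np.float64(420.2), np.float64(424.7)]
[[[-0.0,0.009,0.005],[0.2,0.2,0.1],0],[[-0.0,0.017,0.007],[0.2,0.2,0.1],0],[[-0.0,0.025,0.009],[0.2,0.2,0.1],0],[[-0.0,0.032,0.01],[0.2,0.2,0.1],0],[[-0.0,0.04,0.01],[0.2,0.2,0.1],0],[[-0.0,0.048,0.01],[0.2,0.2,0.1],0],[[-0.0,0.056,0.009],[0.2,0.2,0.1],0],[[-0.0,0.063,0.008],[0.2,0.2,0.1],0],[[-0.0,0.07,0.006],[0.2,0.2,0.1],0],[[-0.0,0.077,0.004],[0.2,0.2,0.1],0],[[-0.0,0.084,0.001],[0.2,0.2,0.1],0]]
```

Call:
{"fn": "drive_tool", "kwargs": {
  "plan": [
    [[0,0.009,0.005],[0,0,0],0],
    [[0,0.017,0.007],[0,0,0],0],
    [[0,0.025,0.009],[0,0,0],0],
    [[0,0.033,0.01],[0,0,0],0],
    [[0,0.04,0.01],[0,0,0],0],
    [[0,0.048,0.01],[0,0,0],0],
    [[0,0.056,0.009],[0,0,0],0],
    [[0,0.063,0.008],[0,0,0],0],
    [[0,0.07,0.006],[0,0,0],0],
    [[0,0.077,0.004],[0,0,0],0],
    [[0,0.084,0.001],[0,0,0],0]
  ]
}}

```text
clock: 9.3
tool_pos: [0.6095, 0.0334, 0.1815]
orientation: [-26.6, 89.8, 11.6]
force: [0.9, -0.4, 0.3]
opening: 0.0004
```

```bash
python3 - <<'E'
from h import *
side("k",425);sfit("k",425)
w=cv2.imread("pics/k.png");cv2.imwrite("pics/k2.png",cv2.resize(w[120:240,240:400],(640,480),interpolation=0))
E
```

```text
side t 9.3 (np.float64(0.574), 431.5, 81) tool now 65.6 r 0.0953 z 0.1816 f [-2.6 -0.2 -1.4]
sfit k (np.float64(0.707), 428.0, 82)
```

View pics/k2.png

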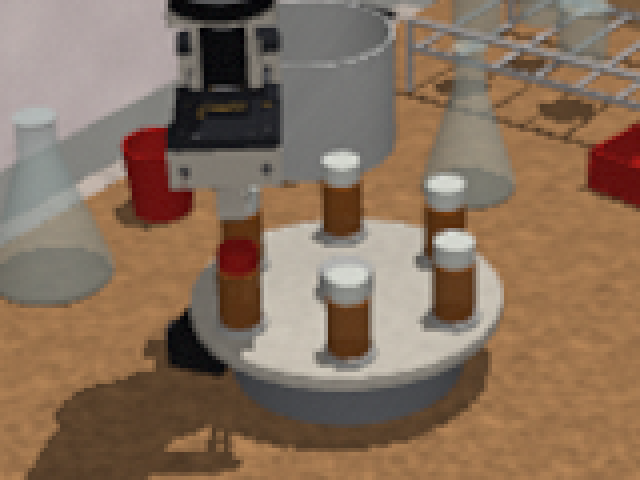

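The tips are still over the cap: tips at (235,218), cap at (238,248), so the cap leads by about 2°.

```bash
python3 - <<'E'
from h import *
track(427.3,9.3,.965,14,a=.9)
E
```

```text
[np.float64(434.6), np.float64(439.1), np.float64(443.6), np.float64(448.0), np.float64(452.4), np.float64(456.7), np.float64(461.0), np.float64(465.3), np.float64(469.5), np.float64(473.6), np.float64(477.8), np.float64(481.8), np.float64(485.9), np.float64(489.9)]
[[[-0.0,0.013,-0.008],[0.2,0.2,0.1],0],[[-0.0,0.018,-0.013],[0.2,0.2,0.1],0],[[-0.0,0.024,-0.018],[0.2,0.2,0.1],0],[[-0.001,0.029,-0.023],[0.2,0.2,0.1],0],[[-0.001,0.033,-0.029],[0.2,0.2,0.1],0],[[-0.001,0.037,-0.035],[0.2,0.2,0.1],0],[[-0.001,0.041,-0.041],[0.2,0.2,0.1],0],[[-0.001,0.044,-0.048],[0.2,0.2,0.1],0],[[-0.001,0.046,-0.054],[0.2,0.2,0.1],0],[[-0.001,0.048,-0.061],[0.2,0.2,0.1],0],[[-0.001,0.05,-0.067],[0.2,0.2,0.1],0],[[-0.001,0.051,-0.074],[0.2,0.2,0.1],0],[[-0.001,0.051,-0.081],[0.2,0.2,0.1],0],[[-0.001,0.051,-0.087],[0.2,0.2,0.1],0]]
```

Call:
{"fn": "drive_tool", "kwargs": {
  "plan": [
    [[0,0.013,-0.008],[0,0,0],0],
    [[0,0.018,-0.013],[0,0,0],0],
    [[0,0.024,-0.018],[0,0,0],0],
    [[0,0.029,-0.023],[0,0,0],0],
    [[0,0.033,-0.029],[0,0,0],0],
    [[0,0.037,-0.035],[0,0,0],0],
    [[0,0.041,-0.041],[0,0,0],0],
    [[0,0.044,-0.048],[0,0,0],0],
    [[0,0.046,-0.054],[0,0,0],0],
    [[-0.001,0.048,-0.061],[0,0,0],0],
    [[-0.001,0.05,-0.067],[0,0,0],0],
    [[-0.001,0.051,-0.074],[0,0,0],0],
    [[-0.001,0.051,-0.081],[0,0,0],0],
    [[-0.001,0.051,-0.087],[0,0,0],0]
  ]
}}

```text
clock: 10.52
tool_pos: [0.5078, 0.0195, 0.1823]
orientation: [-18.7, 89.8, 19.5]
force: [0.3, 0.5, -0.1]
opening: 0.0005
```

```bash
python3 - <<'E'
from h import *
side("l",490);sfit("l",490)
E
```

```text
side t 10.517 (np.float64(0.664), 488.5, 83) tool now 130.7 r 0.095 z 0.1823 f [-2.  -0.4 -0.9]
sfit l (np.float64(0.664), 488.5, 83)
```

```bash
python3 - <<'E'
from h import *
track(489,10.517,.82,16)
E
```

```text
[np.float64(495.2), np.float64(499.0), np.float64(502.8), np.float64(506.5), np.float64(510.2), np.float64(513.8), np.float64(517.4), np.float64(521.0), np.float64(524.5), np.float64(528.0), np.float64(531.4), np.float64(534.8), np.float64(538.1), np.float64(541.4), np.float64(544.7), np.float64(547.9)]
[[[0.0,-0.001,-0.007],[0.2,0.2,0.0],0],[[0.0,-0.002,-0.014],[0.2,0.2,0.0],0],[[0.0,-0.003,-0.02],[0.2,0.2,0.0],0],[[0.0,-0.005,-0.026],[0.2,0.2,0.0],0],[[0.0,-0.007,-0.031],[0.2,0.2,0.0],0],[[0.0,-0.009,-0.037],[0.2,0.2,0.0],0],[[0.0,-0.012,-0.042],[0.2,0.2,0.0],0],[[0.0,-0.015,-0.047],[0.2,0.2,0.0],0],[[0.0,-0.018,-0.052],[0.2,0.2,0.0],0],[[0.0,-0.022,-0.057],[0.2,0.2,0.0],0],[[0.0,-0.026,-0.061],[0.2,0.2,0.0],0],[[0.0,-0.03,-0.065],[0.2,0.2,0.0],0],[[0.0,-0.034,-0.069],[0.2,0.2,0.0],0],[[0.0,-0.038,-0.072],[0.2,0.2,0.0],0],[[0.0,-0.042,-0.075],[0.2,0.2,0.0],0],[[0.0,-0.047,-0.078],[0.2,0.2,0.0],0]]
```

Call:
{"fn": "drive_tool", "kwargs": {
  "plan": [
    [[0,-0.001,-0.007],[0,0,0],0],
    [[0,-0.002,-0.014],[0,0,0],0],
    [[0,-0.003,-0.02],[0,0,0],0],
    [[0,-0.005,-0.026],[0,0,0],0],
    [[0,-0.007,-0.031],[0,0,0],0],
    [[0,-0.009,-0.037],[0,0,0],0],
    [[0,-0.012,-0.042],[0,0,0],0],
    [[0,-0.015,-0.047],[0,0,0],0],
    [[0,-0.018,-0.052],[0,0,0],0],
    [[0,-0.022,-0.057],[0,0,0],0],
    [[0,-0.026,-0.061],[0,0,0],0],
    [[0,-0.03,-0.065],[0,0,0],0],
    [[0,-0.034,-0.069],[0,0,0],0],
    [[0,-0.038,-0.072],[0,0,0],0],
    [[0,-0.042,-0.075],[0,0,0],0],
    [[0,-0.047,-0.078],[0,0,0],0]
  ]
}}

```text
clock: 11.9
tool_pos: [0.4749, -0.0666, 0.182]
orientation: [-14.9, 89.8, 23.3]
force: [-0.0, -0.3, 0.4]
opening: 0.0005
```

```bash
python3 - <<'E'
from h import *
side("n",548);sfit("n",548)
w=cv2.imread("pics/n.png");cv2.imwrite("pics/n2.png",cv2.resize(w[120:240,240:400],(640,480),interpolation=0))
E
```

```text
side t 11.9 (np.float64(0.728), 551.0, 83) tool now 188.6 r 0.0951 z 0.182 f [ 0.1 -0.5  0.1]
sfit n (np.float64(0.728), 551.0, 83)
```

View pics/n2.png

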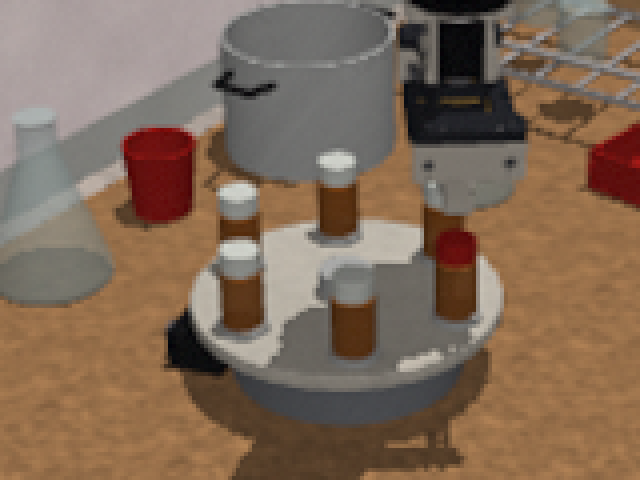

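The tips, near (458,208), are still above the red cap at (457,240). The measured decay is slightly slower than nominal.

```bash
python3 - <<'E'
from h import *
track(549.7,11.9,.695,18,a=.85)
E
```

```text
[np.float64(555.0), np.float64(558.2), np.float64(561.4), np.float64(564.6), np.float64(567.7), np.float64(570.8), np.float64(573.9), np.float64(576.9), np.float64(579.9), np.float64(582.9), np.float64(585.8), np.float64(588.7), np.float64(591.6), np.float64(594.5), np.float64(597.3), np.float64(600.0), np.float64(602.8), np.float64(605.5)]
[[[0.0,-0.01,-0.005],[0.2,0.2,0.1],0],[[0.0,-0.015,-0.007],[0.2,0.2,0.1],0],[[0.0,-0.02,-0.008],[0.2,0.2,0.1],0],[[0.0,-0.025,-0.01],[0.2,0.2,0.1],0],[[0.0,-0.03,-0.011],[0.2,0.2,0.1],0],[[0.0,-0.035,-0.012],[0.2,0.2,0.1],0],[[0.0,-0.04,-0.012],[0.2,0.2,0.1],0],[[0.0,-0.045,-0.012],[0.2,0.2,0.1],0],[[0.0,-0.05,-0.012],[0.2,0.2,0.1],0],[[0.0,-0.055,-0.012],[0.2,0.2,0.1],0],[[0.0,-0.06,-0.011],[0.2,0.2,0.1],0],[[0.0,-0.064,-0.011],[0.2,0.2,0.1],0],[[0.0,-0.069,-0.01],[0.2,0.2,0.1],0],[[0.0,-0.074,-0.009],[0.2,0.2,0.1],0],[[0.0,-0.078,-0.007],[0.2,0.2,0.1],0],[[0.0,-0.082,-0.005],[0.2,0.2,0.1],0],[[0.0,-0.086,-0.004],[0.2,0.2,0.1],0],[[0.0,-0.091,-0.002],[0.2,0.2,0.1],0]]
```

Call:
{"fn": "drive_tool", "kwargs": {
  "plan": [
    [[0,-0.01,-0.005],[0,0,0],0],
    [[0,-0.015,-0.007],[0,0,0],0],
    [[0,-0.02,-0.008],[0,0,0],0],
    [[0,-0.025,-0.01],[0,0,0],0],
    [[0,-0.03,-0.011],[0,0,0],0],
    [[0,-0.035,-0.012],[0,0,0],0],
    [[0,-0.04,-0.012],[0,0,0],0],
    [[0,-0.045,-0.012],[0,0,0],0],
    [[0,-0.05,-0.012],[0,0,0],0],
    [[0,-0.055,-0.012],[0,0,0],0],
    [[0,-0.06,-0.011],[0,0,0],0],
    [[0,-0.064,-0.011],[0,0,0],0],
    [[0,-0.069,-0.01],[0,0,0],0],
    [[0,-0.074,-0.009],[0,0,0],0],
    [[0,-0.078,-0.007],[0,0,0],0],
    [[0,-0.082,-0.005],[0,0,0],0],
    [[0,-0.086,-0.004],[0,0,0],0],
    [[0,-0.091,-0.002],[0,0,0],0]
  ]
}}

```text
clock: 13.45
tool_pos: [0.5299, -0.1401, 0.1821]
orientation: [-17.0, 89.8, 21.2]
force: [-0.1, -0.1, -0.5]
opening: 0.0002
```

```bash
python3 - <<'E'
from h import *
side("o",606);sfit("o",606);meas("ow",606)
E
```

```text
side t 13.45 (np.float64(0.654), 608.5, 68) tool now 246.4 r 0.0954 z 0.1821 f [ 1.5 -0.9  0.8]
sfit o (np.float64(0.654), 608.5, 68)
t 13.5 IoU,ang,px (np.float64(0.753), 606.5, 640) tool ang now 246.1 z 0.182 f [-0.2  0.5  0.1]
```

```bash
python3 - <<'E'
from h import *
track(606.8,13.45,.578,20,a=.85)
E
```

```text
[np.float64(612.8), np.float64(615.5), np.float64(618.1), np.float64(620.7), np.float64(623.3), np.float64(625.8), np.float64(628.4), np.float64(630.8), np.float64(633.3), np.float64(635.7), np.float64(638.1), np.float64(640.5), np.float64(642.8), np.float64(645.1), np.float64(647.4), np.float64(649.6), np.float64(651.8), np.float64(654.0), np.float64(656.2), np.float64(658.3)]
[[[0.0,-0.009,0.006],[0.2,0.2,0.1],0],[[0.0,-0.013,0.009],[0.2,0.2,0.1],0],[[0.0,-0.016,0.011],[0.2,0.2,0.1],0],[[0.0,-0.02,0.014],[0.2,0.2,0.1],0],[[0.0,-0.023,0.017],[0.2,0.2,0.1],0],[[0.0,-0.026,0.02],[0.2,0.2,0.1],0],[[0.0,-0.028,0.023],[0.2,0.2,0.1],0],[[0.0,-0.031,0.027],[0.2,0.2,0.1],0],[[0.0,-0.033,0.03],[0.2,0.2,0.1],0],[[0.0,-0.035,0.033],[0.2,0.2,0.1],0],[[0.0,-0.038,0.037],[0.2,0.2,0.1],0],[[0.0,-0.039,0.04],[0.2,0.2,0.1],0],[[0.0,-0.041,0.044],[0.2,0.2,0.1],0],[[0.0,-0.043,0.047],[0.2,0.2,0.1],0],[[0.0,-0.044,0.051],[0.2,0.2,0.1],0],[[0.0,-0.045,0.054],[0.2,0.2,0.1],0],[[0.0,-0.046,0.058],[0.2,0.2,0.1],0],[[0.0,-0.047,0.061],[0.2,0.2,0.1],0],[[0.0,-0.048,0.065],[0.2,0.2,0.1],0],[[0.0,-0.049,0.068],[0.2,0.2,0.1],0]]
```

Call:
{"fn": "drive_tool", "kwargs": {
  "plan": [
    [[0,-0.009,0.006],[0,0,0],0],
    [[0,-0.013,0.009],[0,0,0],0],
    [[0,-0.016,0.011],[0,0,0],0],
    [[0,-0.02,0.014],[0,0,0],0],
    [[0,-0.023,0.017],[0,0,0],0],
    [[0,-0.026,0.02],[0,0,0],0],
    [[0,-0.028,0.023],[0,0,0],0],
    [[0,-0.031,0.027],[0,0,0],0],
    [[0,-0.033,0.03],[0,0,0],0],
    [[0,-0.035,0.033],[0,0,0],0],
    [[0,-0.038,0.037],[0,0,0],0],
    [[0,-0.039,0.04],[0,0,0],0],
    [[0,-0.041,0.044],[0,0,0],0],
    [[0,-0.043,0.047],[0,0,0],0],
    [[0,-0.044,0.051],[0,0,0],0],
    [[0,-0.045,0.054],[0,0,0],0],
    [[0,-0.046,0.058],[0,0,0],0],
    [[0,-0.047,0.061],[0,0,0],0],
    [[0,-0.048,0.065],[0,0,0],0],
    [[0,-0.049,0.068],[0,0,0],0]
  ]
}}

```text
clock: 15.22
tool_pos: [0.6145, -0.1365, 0.1822]
orientation: [-21.8, 89.8, 16.4]
force: [-0.1, 0.1, 0.7]
opening: 0.0001
```

```bash
python3 - <<'E'
from h import *
side("q",658);sfit("q",658);meas("qw",658)
w=cv2.imread("pics/q.png");cv2.imwrite("pics/q2.png",cv2.resize(w[120:240,240:400],(640,480),interpolation=0))
E
```

```text
side t 15.217 (np.float64(0.688), 650.5, 66) tool now 298.9 r 0.0952 z 0.1822 f [1.2 0.3 0.4]
sfit q (np.float64(0.688), 650.5, 66)
t 15.267 IoU,ang,px (np.float64(0.907), 654.0, 1376) tool ang now 298.6 z 0.1821 f [-0.7 -0.1 -0.3]
```

View pics/q2.png

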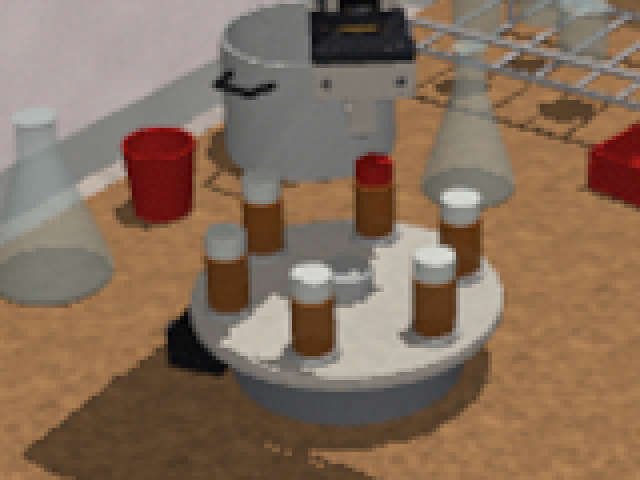

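The fingers are now about 3 px ahead of the cap: tips at x=362, cap at x=374. Friction is mostly dry at low speed, so I'll fit the drag to all the data.

```bash
cat >> h.py <<'E'
from scipy.optimize import least_squares
D=[(7.233,298),(8.333,370),(9.3,427),(10.517,489),(11.9,549.5),(13.45,606),(15.217,652.3)]
def model(q,t,t0=7.233):
    th,w,b,c=q;s=np.minimum(np.asarray(t)-t0,np.log(1+b*w/c)/b)
    return th+np.degrees(-c/b*s+(w+c/b)/b*(1-np.exp(-b*s)))
def refit(D,n,z=.182,psi=128,lead=0):
    D=np.array(D);s=least_squares(lambda q:np.r_[model(q,D[:,0])-D[:,1],(q[2]-.08)/.02,(q[3]-.049)/.015],[298,1.2,.08,.05],bounds=([200,.5,.005,.01],[400,2,.3,.2]))
    q=s.x;ts=7.233+np.log(1+q[2]*q[1]/q[3])/q[2];print("fit",q.round(3),"res",(model(q,D[:,0])-D[:,1]).round(1),"stop at",ts.round(2),model(q,99).round(1))
    t=ctrl.get_obs()["clock"];T=model(q,t+np.arange(1,n+1)/12);print(T.round(1));rows([at(x,z) for x in T],[psi]*n)
E
python3 - <<'E'
from h import *
refit(D,20)
E
```

```text
fit [2.97726e+02 1.22200e+00 6.80000e-02 5.00000e-02] res [-0.3  0.2 -0.1  0.5  0.3 -1.2  0.6] stop at 21.69 722.5
[657.1 658.9 660.7 662.5 664.3 666.  667.7 669.4 671.  672.6 674.2 675.8
 677.3 678.8 680.3 681.7 683.1 684.5 685.9 687.2]
[[[0.0,0.001,-0.002],[0.2,0.2,0.1],0],[[0.0,0.0,0.001],[0.2,0.2,0.1],0],[[0.0,-0.0,0.004],[0.2,0.2,0.1],0],[[0.0,-0.001,0.006],[0.2,0.2,0.1],0],[[0.0,-0.001,0.009],[0.2,0.2,0.1],0],[[0.0,-0.001,0.012],[0.2,0.2,0.1],0],[[0.0,-0.001,0.015],[0.2,0.2,0.1],0],[[0.0,-0.001,0.018],[0.2,0.2,0.1],0],[[0.0,-0.001,0.021],[0.2,0.2,0.1],0],[[0.0,-0.001,0.023],[0.2,0.2,0.1],0],[[0.0,-0.001,0.026],[0.2,0.2,0.1],0],[[0.0,-0.0,0.028],[0.2,0.2,0.1],0],[[0.0,-0.0,0.031],[0.2,0.2,0.1],0],[[0.0,0.0,0.033],[0.2,0.2,0.1],0],[[0.0,0.001,0.036],[0.2,0.2,0.1],0],[[0.0,0.001,0.038],[0.2,0.2,0.1],0],[[0.0,0.002,0.04],[0.2,0.2,0.1],0],[[0.0,0.003,0.043],[0.2,0.2,0.1],0],[[0.0,0.003,0.045],[0.2,0.2,0.1],0],[[0.0,0.004,0.047],[0.2,0.2,0.1],0]]
```

Call:
{"fn": "drive_tool", "kwargs": {
  "plan": [
    [[0,0.001,-0.001],[0,0,0],0],
    [[0,0,0.001],[0,0,0],0],
    [[0,0,0.003],[0,0,0],0],
    [[0,-0.001,0.006],[0,0,0],0],
    [[0,-0.001,0.009],[0,0,0],0],
    [[0,-0.001,0.012],[0,0,0],0],
    [[0,-0.001,0.015],[0,0,0],0],
    [[0,-0.001,0.018],[0,0,0],0],
    [[0,-0.001,0.021],[0,0,0],0],
    [[0,-0.001,0.023],[0,0,0],0],
    [[0,-0.001,0.026],[0,0,0],0],
    [[0,0,0.028],[0,0,0],0]
  ]
}}

```text
clock: 16.32
tool_pos: [0.6369, -0.1191, 0.1821]
orientation: [-23.4, 89.8, 14.8]
force: [-0.9, 0.3, -0.6]
opening: 0.0
```

```bash
python3 - <<'E'
from h import *
side("r",675);sfit("r",675);meas("rw",675)
E
```

```text
side t 16.317 (np.float64(0.66), 674.5, 66) tool now 315.9 r 0.0945 z 0.1821 f [ 0.2 -0.7  0.6]
sfit r (np.float64(0.66), 674.5, 66)
t 16.367 IoU,ang,px (np.float64(0.946), 676.5, 760) tool ang now 315.8 z 0.1821 f [-0.2  0.4 -0.5]
```

Cap measured at about 675° and tool at 675.9°, so they agree well.

```bash
python3 - <<'E'
from h import *
refit(D+[(16.34,675.3)],16)
E
```

```text
fit [2.97677e+02 1.22200e+00 6.50000e-02 5.20000e-02] res [-0.3  0.2 -0.1  0.6  0.3 -1.3  0.3  0.3] stop at 21.44 719.1
[678.4 679.8 681.3 682.6 684.  685.3 686.6 687.9 689.1 690.3 691.5 692.7
 693.8 694.9 696.  697.1]
[[[0.0,0.0,0.004],[0.2,0.2,0.1],0],[[0.0,0.001,0.007],[0.2,0.2,0.1],0],[[0.0,0.001,0.009],[0.2,0.2,0.1],0],[[0.0,0.002,0.011],[0.2,0.2,0.1],0],[[0.0,0.002,0.013],[0.2,0.2,0.1],0],[[0.0,0.003,0.015],[0.2,0.2,0.1],0],[[0.0,0.004,0.018],[0.2,0.2,0.1],0],[[0.0,0.004,0.02],[0.2,0.2,0.1],0],[[0.0,0.005,0.021],[0.2,0.2,0.1],0],[[0.0,0.006,0.023],[0.2,0.2,0.1],0],[[0.0,0.006,0.025],[0.2,0.2,0.1],0],[[0.0,0.007,0.027],[0.2,0.2,0.1],0],[[0.0,0.008,0.029],[0.2,0.2,0.1],0],[[0.0,0.009,0.03],[0.2,0.2,0.1],0],[[0.0,0.01,0.032],[0.2,0.2,0.1],0],[[0.0,0.01,0.033],[0.2,0.2,0.1],0]]
```

Call:
{"fn": "drive_tool", "kwargs": {
  "plan": [
    [[0,0,0.004],[0,0,0],0],
    [[0,0.001,0.007],[0,0,0],0],
    [[0,0.001,0.009],[0,0,0],0],
    [[0,0.002,0.011],[0,0,0],0],
    [[0,0.002,0.013],[0,0,0],0],
    [[0,0.003,0.015],[0,0,0],0],
    [[0,0.004,0.018],[0,0,0],0],
    [[0,0.004,0.02],[0,0,0],0],
    [[0,0.005,0.021],[0,0,0],0],
    [[0,0.006,0.023],[0,0,0],0],
    [[0,0.006,0.025],[0,0,0],0],
    [[0,0.007,0.027],[0,0,0],0],
    [[0,0.008,0.029],[0,0,0],0],
    [[0,0.009,0.03],[0,0,0],0],
    [[0,0.01,0.032],[0,0,0],0],
    [[0,0.01,0.033],[0,0,0],0]
  ]
}}

```text
clock: 17.75
tool_pos: [0.6565, -0.0903, 0.1822]
orientation: [-20.8, 89.8, 17.4]
force: [0.7, -0.2, 0.5]
opening: 0.0006
```

```bash
python3 - <<'E'
from h import *
side("s",697);sfit("s",697);t,a=meas("sw",697)
refit(D+[(16.34,675.3),(t,a)],20)
E
```

```text
side t 17.75 (np.float64(0.663), 695.5, 67) tool now 336.9 r 0.0953 z 0.1822 f [ 0.6 -0.2 -0.7]
sfit s (np.float64(0.663), 695.5, 67)
t 17.8 IoU,ang,px (np.float64(0.901), 698.5, 664) tool ang now 336.9 z 0.1822 f [-0.1  0.1 -0.8]
fit [2.97686e+02 1.22300e+00 6.80000e-02 5.00000e-02] res [-0.3  0.3 -0.   0.6  0.3 -1.4  0.3  0.5 -0.2] stop at 21.65 721.5
[699.9 700.9 701.9 702.9 703.8 704.7 705.5 706.4 707.2 708.  708.8 709.5
 710.2 710.9 711.6 712.3 712.9 713.5 714.1 714.6]
[[[0.0,0.003,0.004],[0.2,0.2,0.1],0],[[0.0,0.004,0.006],[0.2,0.2,0.1],0],[[0.0,0.005,0.007],[0.2,0.2,0.1],0],[[0.0,0.005,0.008],[0.2,0.2,0.1],0],[[0.0,0.006,0.01],[0.2,0.2,0.1],0],[[0.0,0.007,0.011],[0.2,0.2,0.1],0],[[0.0,0.008,0.012],[0.2,0.2,0.1],0],[[0.0,0.009,0.013],[0.2,0.2,0.1],0],[[0.0,0.01,0.014],[0.2,0.2,0.1],0],[[0.0,0.011,0.015],[0.2,0.2,0.1],0],[[0.0,0.011,0.016],[0.2,0.2,0.1],0],[[0.0,0.012,0.017],[0.2,0.2,0.1],0],[[0.0,0.013,0.018],[0.2,0.2,0.1],0],[[0.0,0.014,0.019],[0.2,0.2,0.1],0],[[0.0,0.015,0.02],[0.2,0.2,0.1],0],[[0.0,0.015,0.02],[0.2,0.2,0.1],0],[[0.0,0.016,0.021],[0.2,0.2,0.1],0],[[0.0,0.017,0.022],[0.2,0.2,0.1],0],[[0.0,0.017,0.023],[0.2,0.2,0.1],0],[[0.0,0.018,0.023],[0.2,0.2,0.1],0]]
```

Call:
{"fn": "drive_tool", "kwargs": {
  "plan": [
    [[0,0.002,0.003],[0,0,0],0],
    [[0,0.003,0.005],[0,0,0],0],
    [[0,0.004,0.006],[0,0,0],0],
    [[0,0.005,0.008],[0,0,0],0],
    [[0,0.006,0.009],[0,0,0],0],
    [[0,0.006,0.01],[0,0,0],0],
    [[0,0.007,0.012],[0,0,0],0],
    [[0,0.008,0.013],[0,0,0],0],
    [[0,0.009,0.014],[0,0,0],0],
    [[0,0.01,0.015],[0,0,0],0],
    [[0,0.011,0.016],[0,0,0],0],
    [[0,0.012,0.017],[0,0,0],0],
    [[0,0.013,0.018],[0,0,0],0],
    [[0,0.013,0.018],[0,0,0],0],
    [[0,0.014,0.019],[0,0,0],0],
    [[0,0.015,0.02],[0,0,0],0],
    [[0,0.015,0.02],[0,0,0],0],
    [[0,0.016,0.021],[0,0,0],0],
    [[0,0.016,0.022],[0,0,0],0],
    [[0,0.017,0.022],[0,0,0],0]
  ]
}}

```text
clock: 19.52
tool_pos: [0.6635, -0.0634, 0.1822]
orientation: [-23.2, 89.8, 15.1]
force: [0.2, 0.2, 0.3]
opening: 0.0006
```

```bash
python3 - <<'E'
from h import *
side("u",714);sfit("u",714);t,a=meas("uw",714)
refit(D+[(16.34,675.3),(17.8,698),(t,a)],20)
E
```

```text
side t 19.517 (np.float64(0.683), 712.0, 69) tool now 353.8 r 0.0949 z 0.1822 f [-0.1  0.6 -0.5]
sfit u (np.float64(0.683), 712.0, 69)
t 19.567 IoU,ang,px (np.float64(0.849), 715.0, 658) tool ang now 353.7 z 0.1822 f [-0.7  0.5 -0.8]
fit [2.97655e+02 1.22400e+00 6.90000e-02 5.00000e-02] res [-0.3  0.3 -0.   0.6  0.3 -1.4  0.2  0.4  0.2 -0.2] stop at 21.67 721.4
[715.7 716.2 716.6 717.1 717.5 717.9 718.3 718.6 719.  719.3 719.6 719.8
 720.1 720.3 720.5 720.7 720.9 721.  721.1 721.2]
[[[0.0,0.002,0.002],[0.2,0.2,0.1],0],[[0.0,0.003,0.003],[0.2,0.2,0.1],0],[[0.0,0.003,0.003],[0.2,0.2,0.1],0],[[0.0,0.004,0.004],[0.2,0.2,0.1],0],[[0.0,0.004,0.004],[0.2,0.2,0.1],0],[[0.0,0.005,0.005],[0.2,0.2,0.1],0],[[0.0,0.005,0.005],[0.2,0.2,0.1],0],[[0.0,0.006,0.006],[0.2,0.2,0.1],0],[[0.0,0.006,0.006],[0.2,0.2,0.1],0],[[0.0,0.007,0.006],[0.2,0.2,0.1],0],[[0.0,0.007,0.007],[0.2,0.2,0.1],0],[[0.0,0.007,0.007],[0.2,0.2,0.1],0],[[0.0,0.008,0.007],[0.2,0.2,0.1],0],[[0.0,0.008,0.007],[0.2,0.2,0.1],0],[[0.0,0.008,0.007],[0.2,0.2,0.1],0],[[0.0,0.009,0.008],[0.2,0.2,0.1],0],[[0.0,0.009,0.008],[0.2,0.2,0.1],0],[[0.0,0.009,0.008],[0.2,0.2,0.1],0],[[0.0,0.009,0.008],[0.2,0.2,0.1],0],[[0.0,0.009,0.008],[0.2,0.2,0.1],0]]
```

Call:
{"fn": "drive_tool", "kwargs": {
  "plan": [
    [[0,0.001,0.001],[0,0,0],0],
    [[0,0.002,0.002],[0,0,0],0],
    [[0,0.002,0.002],[0,0,0],0],
    [[0,0.003,0.003],[0,0,0],0],
    [[0,0.003,0.003],[0,0,0],0],
    [[0,0.004,0.004],[0,0,0],0],
    [[0,0.004,0.004],[0,0,0],0],
    [[0,0.005,0.005],[0,0,0],0],
    [[0,0.005,0.005],[0,0,0],0],
    [[0,0.006,0.005],[0,0,0],0],
    [[0,0.006,0.006],[0,0,0],0],
    [[0,0.006,0.006],[0,0,0],0],
    [[0,0.007,0.006],[0,0,0],0],
    [[0,0.007,0.006],[0,0,0],0],
    [[0,0.007,0.006],[0,0,0],0],
    [[0,0.007,0.006],[0,0,0],0],
    [[0,0.008,0.007],[0,0,0],0],
    [[0,0.008,0.007],[0,0,0],0],
    [[0,0.008,0.007],[0,0,0],0],
    [[0,0.008,0.007],[0,0,0],0]
  ]
}}

```text
clock: 21.28
tool_pos: [0.6638, -0.0527, 0.1822]
orientation: [-21.5, 89.8, 16.7]
force: [0.9, 0.3, 1.1]
opening: 0.0005
```

```bash
python3 - <<'E'
from h import *
side("v",720);sfit("v",720);meas("vw",720)
E
```

```text
side t 21.283 (np.float64(0.619), 716.0, 70) tool now 0.1 r 0.0948 z 0.1822 f [-0.5 -0.5  1.2]
sfit v (np.float64(0.7), 718.5, 70)
t 21.333 IoU,ang,px (np.float64(0.811), 722.0, 610) tool ang now 0.2 z 0.1822 f [-0.4  0.1 -0.5]
```

Call:
{"fn": "drive_tool", "kwargs": {
  "plan": [
    [[0,0,0],[0,0,0],0],
    [[0,0,0],[0,0,0],0],
    [[0,0,0],[0,0,0],0],
    [[0,0,0],[0,0,0],0],
    [[0,0,0],[0,0,0],0],
    [[0,0,0],[0,0,0],0],
    [[0,0,0],[0,0,0],0],
    [[0,0,0],[0,0,0],0],
    [[0,0,0],[0,0,0],0],
    [[0,0,0],[0,0,0],0],
    [[0,0,0],[0,0,0],0],
    [[0,0,0],[0,0,0],0],
    [[0,0,0],[0,0,0],0]
  ]
}}

```text
clock: 22.47
tool_pos: [0.6638, -0.0528, 0.1822]
orientation: [-21.3, 89.8, 17.0]
force: [-0.5, 0.8, 0.2]
opening: 0.0005
```

```bash
python3 - <<'E'
from h import *
side("x",720);sfit("x",720);meas("xw",720)
d=lambda a,b:cv2.absdiff(cv2.imread(f"pics/{a}.png"),cv2.imread(f"pics/{b}.png"))[190:215,240:400].max()
print(d("v","x"))
w=cv2.imread("pics/x.png");v=cv2.imread("pics/xw.png")[130:250,160:480]
cv2.imwrite("pics/x2.png",np.vstack([cv2.resize(w[130:220,240:400],(640,360),interpolation=0),cv2.resize(v,(640,240))]))
E
```

```text
side t 22.467 (np.float64(0.61), 718.5, 75) tool now 0.1 r 0.0948 z 0.1822 f [-0.4 -0.  -0. ]
sfit x (np.float64(0.75), 718.5, 75)
t 22.517 IoU,ang,px (np.float64(0.809), 722.0, 598) tool ang now 0.1 z 0.1822 f [ 0.5 -0.4  0.2]
37
```

View pics/x2.png

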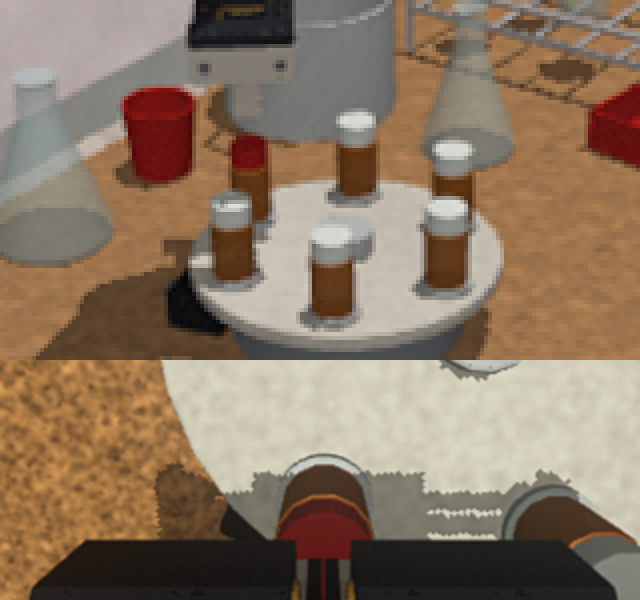

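Tips at (248,118) are over the red cap at (249,145), and the wrist view shows the cap centred under the fingers. I'll hold a little longer to confirm it is at rest.

Call:
{"fn": "drive_tool", "kwargs": {
  "plan": [
    [[0,0,0],[0,0,0],0],
    [[0,0,0],[0,0,0],0],
    [[0,0,0],[0,0,0],0],
    [[0,0,0],[0,0,0],0],
    [[0,0,0],[0,0,0],0],
    [[0,0,0],[0,0,0],0],
    [[0,0,0],[0,0,0],0],
    [[0,0,0],[0,0,0],0],
    [[0,0,0],[0,0,0],0],
    [[0,0,0],[0,0,0],0],
    [[0,0,0],[0,0,0],0],
    [[0,0,0],[0,0,0],0],
    [[0,0,0],[0,0,0],0],
    [[0,0,0],[0,0,0],0],
    [[0,0,0],[0,0,0],0],
    [[0,0,0],[0,0,0],0]
  ]
}}

```text
clock: 23.9
tool_pos: [0.6639, -0.0528, 0.1823]
orientation: [-21.2, 89.8, 17.0]
force: [0.4, -0.8, -0.7]
opening: 0.0003
```

```bash
python3 - <<'E'
from h import *
side("y",720);sfit("y",720);meas("yw",720)
for a,b in(("v","x"),("x","y")):
  d=cv2.absdiff(cv2.imread(f"pics/{a}.png"),cv2.imread(f"pics/{b}.png"))[165:215,285:365];print(a,b,d.max(),d.mean(),(d>20).sum())
E
```

```text
side t 23.9 (np.float64(0.603), 716.0, 70) tool now 0.1 r 0.0949 z 0.1822 f [ 0.5 -0.   0.9]
sfit y (np.float64(0.73), 718.5, 73)
t 23.95 IoU,ang,px (np.float64(0.808), 722.0, 598) tool ang now 0.1 z 0.1822 f [0.2 0.2 0.7]
v x 51 2.0535833333333335 121
x y 8 0.7848333333333334 0
```

The carousel is at rest: the frames 1.4 s apart differ only by noise. Handing in.

```bash
python3 -c "
from plant import ctrl
print(ctrl.close_job())"
```

```text
the job is handed in; nothing more can be done
None
```

The carousel coasted to rest by itself after about 22 s on the clock, and the fingertips finished over the red cap. However, the push was faster than asked, and the fingers trailed the cap at first.

- **Push:** I pushed the red vial anticlockwise with the closed fingers and lifted clear. I commanded about 1.06 rad/s, but the measured coast puts the release at about 1.4–1.5 rad/s. That is one turn in about 4.3 s instead of 6, though well under the 2.5 rad/s limit.
- **Following:** The fingertips stayed about 27 mm above the cap the whole way round. For roughly the first second after release they trailed it by about 12–13° (about 20 mm). After that they were within a few millimetres, apart from about 8 mm ahead at 15.2 s.
- **Last checks:** Two side pictures 1.4 s apart differed only by noise, so the carousel is at rest. Measured forces on the tool were only about 1 N, with no sign of contact. The side camera put the cap 1.5° behind its nominal spot and the wrist camera put it 2° ahead. The tool sits between the two, within about 3 mm.
- **Bystanders:** I kept clear of the other things on the bench and saw no contact, but I did not measure their positions again at the end.

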